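Find the loose levelling bolt and hold its cap open

TASK

First lay the box spanner across the two posts of the raised rest, in both seats and about centred, and let go of it. Then tap the heads of the three bolts on the white levelling bar from above to find the loose one, which sinks and stays down; lift the cap belonging to that bolt by its tongue to well over 45 degrees and finish still holding it open there, motionless, so that a colleague can get at the nut. Keep the other two caps shut and leave everything else on the bench where it stands.

Things in the scene. Friction and masses are not known exactly. Their poses are not given: they have to be found in the camera images.
- base: White levelling bar, fixed, 108 mm deep (x -40 to +68), 240 mm wide (y), top 40 mm above the bench. Origin on the bench below its middle; x points from the front with the three cap tongues to the rear with the three bolts, z up. Stations 1, 2, 3 at y = +75, 0, -75 mm: each has a bolt at x = +45 mm and, straight in front of it, that bolt's own hinged cap over its lock nut.
- bolt1 (a joint): How far bolt 1 has sunk, m (0 at the start). All three look alike. A tight bolt gives under 1.5 mm when pressed; the loose one sinks 8 mm under 2 to 3 N, stops hard and stays down.
- bolt1_top (a point): Centre of the top face of the head of bolt 1, an upright steel hexagon head 19 mm across corners and 10 mm high, at x = +45, y = +75 mm of the base; 60 mm above the bench at the start. It sinks with the bolt.
- tongue1 (a point): Place to grip on the tongue of cap 1: on the axis of a bar 12 mm wide (base y) and 12 mm high that juts 44 mm forward from the cap's plate, past the base's front face; 46 mm above the bench when shut, 14 mm from the bar's end, 30 mm from the plate, 86 mm from the hinge line. Moves with the cap. Free space below and beside it.
- cap1 (a joint): Opening angle of cap 1, an aluminium plate 54 x 56 mm, 5 mm thick; rad: 0 shut, stop at 1.4. The hinge line runs along the base's y at x = +18 mm, 44 mm above the bench; the tongue swings up and towards the bolt. A spring shuts the cap when released (1 to 2.5 N at the tongue).
- bolt2 (a joint): How far bolt 2 has sunk, m (0 at the start). All three look alike. A tight bolt gives under 1.5 mm when pressed; the loose one sinks 8 mm under 2 to 3 N, stops hard and stays down.
- bolt2_top (a point): Centre of the top face of the head of bolt 2, an upright steel hexagon head 19 mm across corners and 10 mm high, at x = +45, y = +0 mm of the base; 60 mm above the bench at the start. It sinks with the bolt.
- tongue2 (a point): Place to grip on the tongue of cap 2: on the axis of a bar 12 mm wide (base y) and 12 mm high that juts 44 mm forward from the cap's plate, past the base's front face; 46 mm above the bench when shut, 14 mm from the bar's end, 30 mm from the plate, 86 mm from the hinge line. Moves with the cap. Free space below and beside it.
- cap2 (a joint): Opening angle of cap 2, an aluminium plate 54 x 56 mm, 5 mm thick; rad: 0 shut, stop at 1.4. The hinge line runs along the base's y at x = +18 mm, 44 mm above the bench; the tongue swings up and towards the bolt. A spring shuts the cap when released (1 to 2.5 N at the tongue).
- bolt3 (a joint): How far bolt 3 has sunk, m (0 at the start). All three look alike. A tight bolt gives under 1.5 mm when pressed; the loose one sinks 8 mm under 2 to 3 N, stops hard and stays down.
- bolt3_top (a point): Centre of the top face of the head of bolt 3, an upright steel hexagon head 19 mm across corners and 10 mm high, at x = +45, y = -75 mm of the base; 60 mm above the bench at the start. It sinks with the bolt.
- tongue3 (a point): Place to grip on the tongue of cap 3: on the axis of a bar 12 mm wide (base y) and 12 mm high that juts 44 mm forward from the cap's plate, past the base's front face; 46 mm above the bench when shut, 14 mm from the bar's end, 30 mm from the plate, 86 mm from the hinge line. Moves with the cap. Free space below and beside it.
- cap3 (a joint): Opening angle of cap 3, an aluminium plate 54 x 56 mm, 5 mm thick; rad: 0 shut, stop at 1.4. The hinge line runs along the base's y at x = +18 mm, 44 mm above the bench; the tongue swings up and towards the bolt. A spring shuts the cap when released (1 to 2.5 N at the tongue).
- spanner: Steel box spanner lying on the bench: 18 x 18 mm square bar, 130 mm long, with a 25 mm hexagon socket of the same thickness on each end (180 mm in all), 0.15 to 0.31 kg. Origin at its middle, on its axis (9 mm above the bench at the start); x along its length. Both ends are alike.
- rest: Raised rest, fixed: foot plate 116 x 56 x 8 mm, two black posts 10 mm thick (x), 40 mm wide (y) at x = -42 and +42 mm. Each has a flat seat 60 mm above the bench, 25 mm wide (33 at the mouth) between flared cheeks 76 mm high. Origin on the bench below its middle, x from post to post. The spanner lies along x on both seats, its axis 69 mm above the bench; 74 mm free between the posts for the fingers.
- petri: Bystander, to be left alone: open clear dish, 84 mm across, 15 mm high. Origin at the centre of its underside.
- jar: Bystander, to be left alone: amber jar, 48 mm across, 75 mm high. Origin at the centre of its underside.
- tube_rack: Bystander, to be left alone: white rack of capped test tubes, 60 x 170 mm, 122 mm high. Origin at the centre of its underside.
- beaker: Bystander, to be left alone: glass beaker, 68 mm across, 90 mm high. Origin at the centre of its underside.
- flask: Bystander, to be left alone: conical glass flask, 84 mm across, 130 mm high. Origin at the centre of its underside.
- slide_box: Bystander, to be left alone: shut grey and white slide box, 87 x 102 mm, 35 mm high. Origin at the centre of its underside.
- tweezers: Bystander, to be left alone: steel tweezers lying flat, 116 mm long, 6 mm high. Origin at the centre of its underside.

How it is judged (in metres and radians):
On the way, in this order (a step that is already met when the one before it is completed fails the run):
1. the spanner lies across both seats of the rest, let go (x of spanner in the frame of rest between -0.02 and 0.02 m and y of spanner in the frame of rest between -0.012 and 0.012 m and z of spanner in the frame of rest between 0.065 and 0.075 m and angle between the x axis of spanner and the x axis of rest, either way round below 0.2 rad and linear speed of spanner below 0.02 m/s and contact force between the fingers and spanner below 0.1 N), for 0.3 s.
2. the loose bolt has been tapped down (value of joint any of bolt1, bolt2, bolt3 above 0.005 m), for 0.1 s.
At the end, for the whole second after the job is handed in: Spanner across both seats (middle within 20 mm along, 12 mm across, 0.2 rad), let go, at rest; loose bolt down over 5 mm; its own cap held still by the fingers, open over 0.75 rad; other caps under 0.1 rad (all of step 1 and ((value of joint bolt1 above 0.005 m and value of joint cap1 above 0.75 rad and velocity of joint cap1 between -0.1 and 0.1 rad/s and contact force between the fingers and cap1 above 0.5 N and value of joint each of cap2, cap3 below 0.1 rad) or (value of joint bolt2 above 0.005 m and value of joint cap2 above 0.75 rad and velocity of joint cap2 between -0.1 and 0.1 rad/s and contact force between the fingers and cap2 above 0.5 N and value of joint each of cap1, cap3 below 0.1 rad) or (value of joint bolt3 above 0.005 m and value of joint cap3 above 0.75 rad and velocity of joint cap3 between -0.1 and 0.1 rad/s and contact force between the fingers and cap3 above 0.5 N and value of joint each of cap1, cap2 below 0.1 rad))); the arm keeps its last pose, push and grip.
It fails at once if a cap was lifted although its bolt had not been found loose ((value of joint cap1 above 0.2 rad and value of joint bolt1 below 0.004 m) or (value of joint cap2 above 0.2 rad and value of joint bolt2 below 0.004 m) or (value of joint cap3 above 0.2 rad and value of joint bolt3 below 0.004 m)).
It fails at once if a bystander was pushed or knocked over (distance of any of petri, jar, tube_rack, beaker, flask, slide_box, tweezers from where it was at the start of the episode above 0.03 m).
It also fails if it takes over 67 s, if anything falls off the work surface, if the arm or the gripper's body presses on something with over 40 N, if the wrist force passes 120 N, or if a joint passes its speed limit or range.

ROBOT

A 6-joint arm with a two-finger parallel gripper is mounted at the origin on the work surface. World frame = base frame: x ahead of the robot, y to its left, z up, the work surface at z = 0. Lengths are in mm, angles in rad, forces in N, time in s.
With the tool pointing down it reaches from about 350 to 975 mm from the base axis. Payload 7.1 kg.
Tool frame: the origin (TCP) lies on the mounting face of the last link; the fingertips stand 182 mm ahead of it and the grasp point (between the pads) lies 163 mm ahead of it (ctrl.tip_reach is the distance from the TCP to the fingertips, in mm); z points along the fingers, y is the direction in which the jaws open and shut (so a half turn about z gives the same grasp; the last joint's range is limited). The gripper opens to 88 mm and grips with 3 to 60 N. Pads are 20 mm wide; open, the fingers measure 115 mm over their backs; the gripper's body (75 mm by 178 mm) begins 61 mm behind the grasp point.
Start: joints at [-1.167, 0.423, 1.63, -0, 1.089, -0.019], TCP at [256.463, -569.941, 404.675] pointing down, gripper open.
Joint ranges: [-3, 3], [-0.9, 2.11], [0.09, 2.58], [-1.31, 4.45], [0.11, 2.69], [-2.54, 2.54]. Speed limits (rad/s): [2.39, 2.39, 3.01, 3.14, 3.14, 3.14].

INTERFACE

Orientations are given as a rotation vector (axis times angle).
In Python, from workcell import ctrl gives the robot as it stands.
- The arm moves only by the tool jog_arm, never from a script. Its argument "steps" is a list that holds one entry, the list of rows, each a list of 7 numbers: the shift along the tool's x, y, z in m, then the turn, a rotation vector about the tool's x, y, z in degrees, then the gripper's target within -1 to 1 (shut at 1, half-way at 0, fully open at -1). A call has 1 to 20 rows; each row shifts and turns the commanded pose from where the row before left it, along the tool's axes as they then stand; what a row does not reach is not made up. A row lasts 1/12 s, in which the tool goes at most 41.7 mm and 7.16 degrees, less where a joint would pass 70% of its speed; a pose out of reach is approached as far as the arm can. A call is refused whole if a number of a shift passes 0.0417 or a number of a turn 7.16, either way. A call with a gripper value outside its range is refused whole. The fingers move at their own pace and stop on an object; the grip force is fixed at half the most. Time passes only in rows, so rows that do not move let the fingers close. It gives the time, the measured TCP pose, the force and the opening at its end, in the units of the state.
- ctrl.get_obs(): the state, without advancing time (a new reading comes with each control period).
- ctrl.get_image(name): name is "side" or "top"; returns the picture (384x512x3 uint8, red, green, blue); there is no depth.
- ctrl.camera_info(name): a dict with "fx", "fy", "cx", "cy" (pixels), "origin" and "attitude" of the camera in the world. Camera axes: x right, y down, z forward; pixel columns grow to the right and rows downward; lengths in mm; the calibration is good to about 2 mm. A picture is of the moment at which its call begins. camera_info takes no time and is no camera call.
- ctrl.close_job(): hands the job in, once; it reports no verdict.
Trained networks look in the newest picture that a camera, given by its name, has taken for a name from the list of things; names that differ only in an ending like _2 or _b are one class to them, and where a whole thing is asked for, a point or a joint stands for the part that bears it (a point fixed in the world has none). Each returns a list of dicts, best first, with "p" (0 to 1); they miss things now and then, are a little off and sometimes report something else, mostly with a low value. They report only what shows in the picture. A call takes as long as a camera call.
- ctrl.look_for(thing, camera): "bbox" ([left, top, right, bottom] in pixels, round what is visible of it).
- ctrl.trace(thing, camera): "pixels" (384x512 bool, what is visible of it) and "bbox" ([left, top, right, bottom] in pixels, round what is visible of it).
- ctrl.landmark_of(thing, camera): "uv" ([column, row] in pixels: a listed point, or the origin of a listed thing).
The state is a dict: "t": time; "qpos": joint angles; "qvel": joint speeds; "joint_torque": joint torques, N m; "ee_pos": TCP position; "orientation": TCP orientation; "ft_force": force on the tool from outside, world axes, zero at the start; "moment": the same for the moment, N m; "width": finger opening in mm.
Only numpy, scipy, OpenCV 4.12 (cv2) and the standard library are available. Lean on these libraries where they do the work, as an engineer would, in place of code of your own. Each camera call takes 0.05 s, during which the arm holds its last target.

## Working session

There is one attempt and no reset: what is moved stays moved. The work goes in short steps, Python scripts to look and compute and a tool call to move; the robot and the scene stay as the last step left them, time stands still between calls to the robot, and variables do not carry over. Pictures are saved under pics/ and viewed, and the job is handed in when it is done.

Besides the shell and the picture viewer there is one more tool, called after "Call:" by a JSON object that holds its "api" and its "payload", one argument or row to a line. jog_arm: Moves the arm, as the interface text tells. Its arguments: {"type":"object","properties":{"steps":{"type":"array"}},"required":["steps"]}

```bash
ls; mkdir -p pics; python3 - <<'E'
from workcell import ctrl
import cv2
print(ctrl.get_obs())
for n in("side","top"):
    print(n,ctrl.camera_info(n))
    cv2.imwrite(f"pics/{n}0.png",ctrl.get_image(n)[:,:,::-1])
E
```

```text
pics
{'t': 0.0, 'qpos': array([-1.16698132e+00,  4.23843404e-01,  1.63064624e+00,  9.39440509e-06,
        1.08859495e+00, -1.89813671e-02]), 'qvel': array([ 0.0003823 , -0.00039728,  0.00059253, -0.00121579, -0.00116435,
        0.0011592 ]), 'joint_torque': array([ 4.71914682e-03, -5.44602942e+01, -2.73664963e+01,  6.44710497e-02,
        2.26577790e-02, -1.20667960e-04]), 'ee_pos': array([ 256.37784871, -569.71047874,  403.91708414]), 'orientation': array([-3.07022412e+00, -6.58877180e-01,  4.35124763e-04]), 'ft_force': array([-0.42895566,  0.03304413,  0.03371594]), 'moment': array([ 0.02123699,  0.00630684, -0.00816583]), 'width': 88.02129232650323}
side {'fx': 408.6257814479381, 'fy': 408.6257814479381, 'cx': 258.5722450822317, 'cy': 195.5474267821321, 'origin': array([-200.14804382,  738.59850334,  914.47560529]), 'attitude': array([-1.02043382,  2.35709471, -1.1540325 ])}
top {'fx': 492.74504449049124, 'fy': 492.74504449049124, 'cx': 262.0107097960232, 'cy': 193.27058726872707, 'origin': array([ 293.92242056,  -39.90580418, 1511.76176443]), 'attitude': array([-2.12910952,  2.11221861, -0.19970445])}
```

View pics/side0.png

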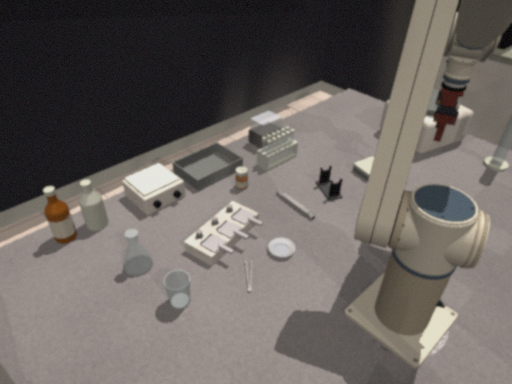

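View pics/top0.png

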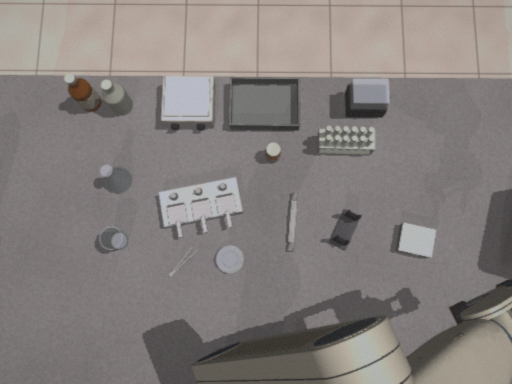

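```bash
cat > h.py <<'E'
import numpy as np, cv2
from scipy.spatial.transform import Rotation as R
from workcell import ctrl
def cam(n):
    c=ctrl.camera_info(n); M=R.from_rotvec(c['attitude']).as_matrix()
    return c,M
def ray(n,uv):
    c,M=cam(n); d=M@np.array([(uv[0]-c['cx'])/c['fx'],(uv[1]-c['cy'])/c['fy'],1.]); return np.array(c['origin']),d
def onz(n,uv,z):
    o,d=ray(n,uv); return o+d*(z-o[2])/d[2]
def proj(n,p):
    c,M=cam(n); q=M.T@(np.asarray(p,float)-c['origin']); return np.array([c['fx']*q[0]/q[2]+c['cx'],c['fy']*q[1]/q[2]+c['cy']])
E
python3 - <<'E'
from h import *
for n in ("side","top"):
    for t,z in (("spanner",9),("rest",0),("base",0),("bolt1_top",60),("bolt2_top",60),("bolt3_top",60),("tongue1",46),("tongue2",46),("tongue3",46)):
        for r in ctrl.landmark_of(t,n)[:3]:
            print(n,t,round(r['p'],2),np.round(r['uv'],1),np.round(onz(n,r['uv'],z),1))
E
```

```text
side spanner 0.85 [295.3 201.1] [ 503.3 -141.4    9. ]
side spanner 0.24 [246.5 238.1] [482.5 110.5   9. ]
side rest 0.62 [327.7 188.7] [ 478.3 -293.6    0. ]
side rest 0.52 [258.3 223.6] [513.4  29.2   0. ]
side base 0.92 [227.2 234.7] [542.6 139.4   0. ]
side bolt1_top 0.43 [199.9 229.3] [567.8 224.5  60. ]
side bolt2_top 0.48 [214.  217.6] [580.8 159.2  60. ]
side bolt3_top 0.73 [329.  189.8] [ 426.8 -224.2   60. ]
side bolt3_top 0.5 [228.1 202.7] [607.3  78.6  60. ]
side tongue1 0.59 [246.3 236.7] [459.5 132.5  46. ]
side tongue1 0.59 [199.3 229.2] [582.  217.2  46. ]
side tongue1 0.56 [226.2 247.2] [466.8 206.   46. ]
side tongue2 0.59 [246.3 236.7] [459.5 132.5  46. ]
side tongue2 0.59 [199.3 229.2] [582.  217.2  46. ]
side tongue2 0.56 [226.2 247.2] [466.8 206.   46. ]
side tongue3 0.59 [246.3 236.7] [459.5 132.5  46. ]
side tongue3 0.59 [199.3 229.2] [582.  217.2  46. ]
side tongue3 0.56 [226.2 247.2] [466.8 206.   46. ]
top spanner 0.79 [292.2 222.1] [ 493.5 -128.8    9. ]
top spanner 0.74 [204.3 226.6] [477.5 140.8   9. ]
top rest 0.72 [344.2 228.3] [ 476.7 -289.4    0. ]
t
[... 166 characters left out ...]
.5 187. ] [590.8 161.7  60. ]
top bolt1_top 0.55 [173.  197.4] [558.5 231.1  60. ]
top bolt1_top 0.45 [229.3 222.3] [484.7  60.8  60. ]
top bolt2_top 0.56 [197.5 188.2] [587.2 158.6  60. ]
top bolt3_top 0.48 [222.7 183.9] [601.   83.1  60. ]
top tongue1 0.75 [202.8 230.7] [460.6 140.4  46. ]
top tongue1 0.71 [183.  229.7] [463.2 199.7  46. ]
top tongue1 0.61 [230.5 221.3] [489.6  58.3  46. ]
top tongue2 0.75 [202.8 230.7] [460.6 140.4  46. ]
top tongue2 0.71 [183.  229.7] [463.2 199.7  46. ]
top tongue2 0.61 [230.5 221.3] [489.6  58.3  46. ]
top tongue3 0.75 [202.8 230.7] [460.6 140.4  46. ]
top tongue3 0.71 [183.  229.7] [463.2 199.7  46. ]
top tongue3 0.61 [230.5 221.3] [489.6  58.3  46. ]
```

The two cameras roughly agree so far. Next I'll zoom in to refine the positions.

```bash
python3 - <<'E'
from h import *
t=ctrl.get_image("top"); s=ctrl.get_image("side")
np.save("top.npy",t);np.save("side.npy",s)
def crop(im,x0,y0,x1,y1,k,f):
    c=im[y0:y1,x0:x1]; c=cv2.resize(c,None,fx=k,fy=k,interpolation=cv2.INTER_CUBIC)
    for x in range((x0+9)//10*10,x1,10):
        cv2.putText(c,str(x),((x-x0)*k,8),0,.3,(255,255,0),1); cv2.line(c,((x-x0)*k,10),((x-x0)*k,16),(255,255,0),1)
    for y in range((y0+9)//10*10,y1,10):
        cv2.putText(c,str(y),(0,(y-y0)*k+3),0,.3,(255,255,0),1)
    cv2.imwrite(f,c[:,:,::-1])
crop(t,150,170,250,245,8,"pics/a.png"); crop(t,275,185,375,260,8,"pics/b.png"); crop(s,175,190,275,265,8,"pics/c.png");crop(s,265,155,355,225,8,"pics/d.png")
for n in ("top","side"):
  for th in("spanner","rest","base"):
    for r in ctrl.trace(th,n)[:2]:
        m=r['pixels'].astype(np.uint8); cs=max(cv2.findContours(m,0,2)[0],key=cv2.contourArea)
        print(n,th,r['p'],np.round(r['bbox'],1),m.sum(),cv2.minAreaRect(cs))
        np.save(f"m_{n}_{th}_{int(100*r['p'])}.npy",m)
E
```

```text
top spanner 0.8 [289.9 196.1 299.3 250.9] 276 ((292.5000305175781, 221.50001525878906), (5.8962297439575195, 55.39133834838867), 4.763641834259033)
top spanner 0.25 [101.9 162.5 131.9 194. ] 679 ((117.18103790283203, 177.42242431640625), (32.43269729614258, 27.311742782592773), 66.80140686035156)
top rest 0.74 [329.5 213.8 359.4 248.8] 713 ((345.6000061035156, 229.30003356933594), (20.124608993530273, 37.565940856933594), 26.56505012512207)
top base 0.63 [159.2 180.6 243.3 237. ] 3069 ((201.673095703125, 207.36538696289062), (48.04844665527344, 80.79983520507812), 78.69007110595703)
side spanner 0.68 [316.7 169.6 340.  198.7] 468 ((329.0, 184.0), (30.0, 24.0), 90.0)
side spanner 0.63 [277.4 187.9 314.1 220.7] 274 ((294.8405456542969, 204.23301696777344), (44.392845153808594, 7.514639854431152), 34.38034439086914)
side rest 0.7 [315.7 166.5 340.6 202.3] 500 ((330.1922607421875, 183.5384521484375), (36.055511474609375, 23.020061492919922), 56.3099365234375)
side rest 0.31 [351.5 158.2 369.6 180.2] 289 ((361.70648193359375, 165.81195068359375), (17.71978759765625, 23.370962142944336), 16.699243545532227)
side base 0.88 [184.8 201.2 259.7 262.3] 2542 ((223.18792724609375, 233.99481201171875), (40.400753021240234, 78.98112487792969), 49.76364517211914)
```

View pics/a.png

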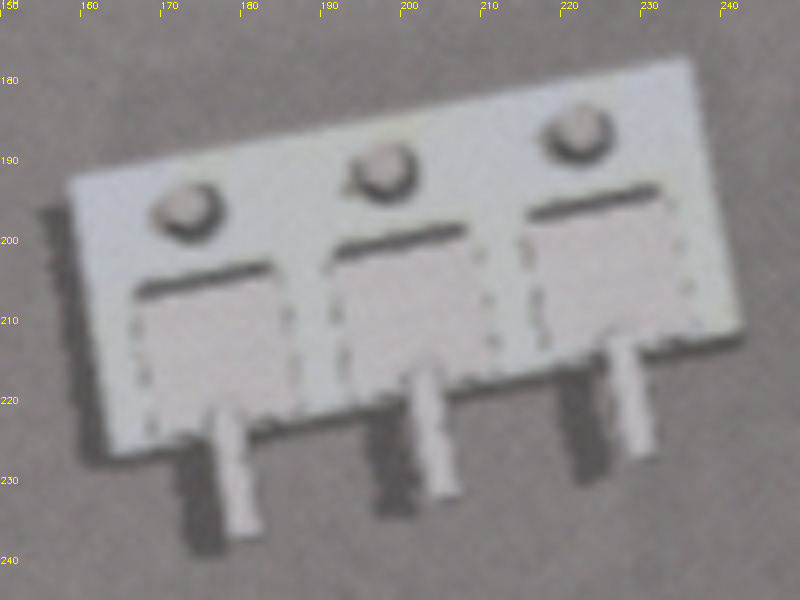

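View pics/b.png

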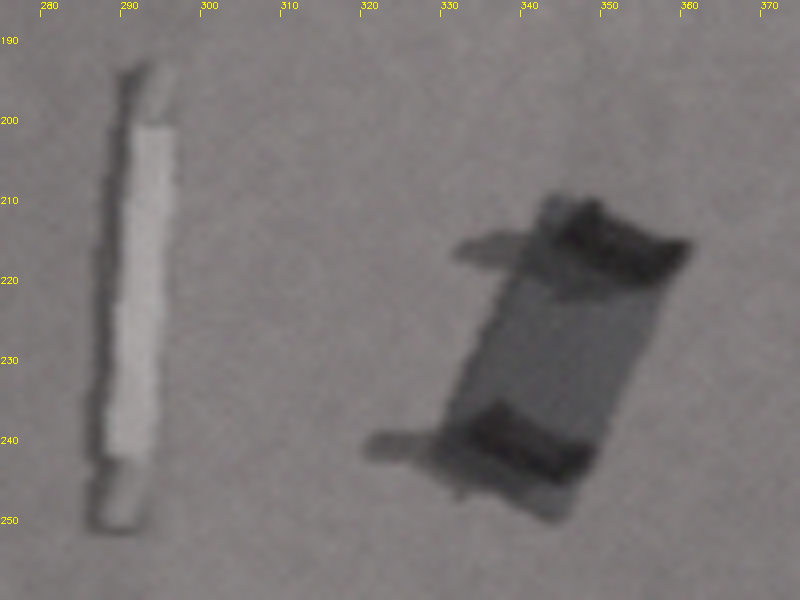

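View pics/c.png

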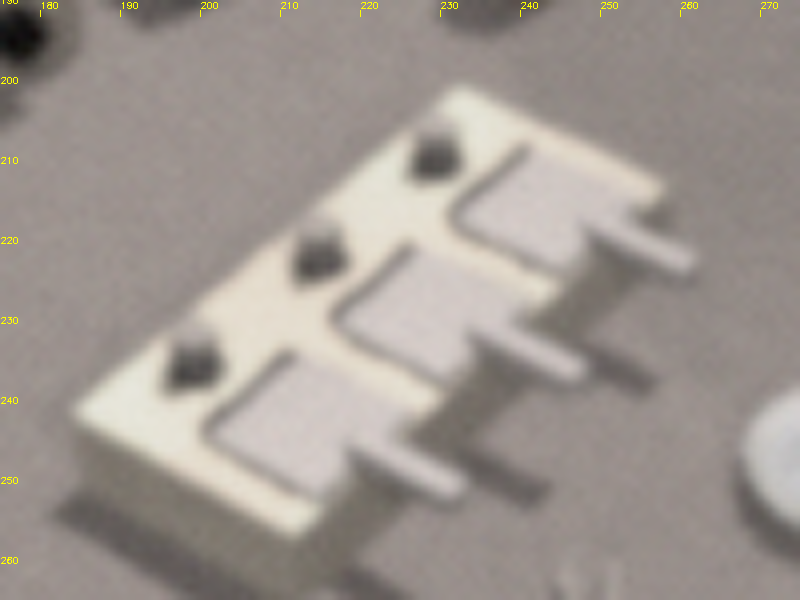

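View pics/d.png

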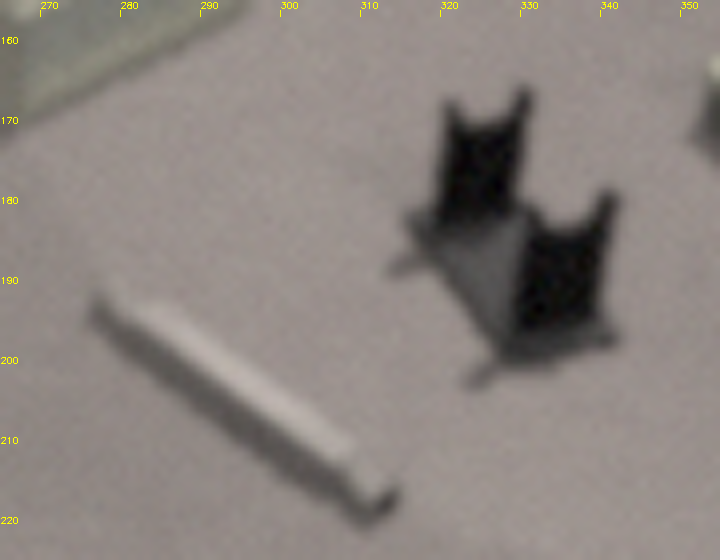

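```bash
cat > fit.py <<'E'
from h import *
from scipy.optimize import least_squares
def fit(obs,x0,org):
    # obs: list of (cam, crop X,Y, local xyz)
    def pred(p):
        r=[]
        for n,X,Y,l in obs:
            c,s=np.cos(p[2]),np.sin(p[2])
            w=[p[0]+c*l[0]-s*l[1],p[1]+s*l[0]+c*l[1],l[2]]
            o=org[n]; uv=np.array([X/8+o[0]-.44,Y/8+o[1]-.44]); r.append(proj(n,w)-uv)
        return np.array(r)
    out={}
    for sel in ("both","top","side"):
        idx=[i for i,o in enumerate(obs) if sel in("both",o[0])]
        if len(idx)<2: continue
        res=least_squares(lambda p:pred(p)[idx].ravel(),x0,x_scale=[10,10,.1],loss='soft_l1')
        print(sel,np.round(res.x,3),'rms px',np.sqrt(np.mean(pred(res.x)[idx]**2)).round(2))
        if sel=="both":
            for o,r in zip(obs,pred(res.x)): print('  ',o[0],o[3],np.round(r,2))
    return res
if __name__=="__main__":
    T="top";S="side"
    print("base");fit([(T,68,182,(68,120,40)),(T,690,58,(68,-120,40)),(T,742,330,(-40,-120,40)),(T,112,455,(-40,120,40)),
     (T,194,210,(45,75,60)),(T,388,172,(45,0,60)),(T,584,134,(45,-75,60)),(T,245,537,(-82,75,52)),(T,443,497,(-82,0,52)),(T,640,458,(-82,-75,52)),
     (S,75,410,(68,120,40)),(S,460,85,(68,-120,40)),(S,665,187,(-40,-120,40)),(S,295,535,(-40,120,40)),
     (S,196,340,(45,75,60)),(S,318,230,(45,0,60)),(S,436,133,(45,-75,60)),(S,458,480,(-82,75,52)),(S,582,362,(-82,0,52)),(S,690,255,(-82,-75,52))],[540,155,.2],{T:(150,170),S:(175,190)})
    print("spanner");fit([(T,132,125,(65,9,18)),(T,176,125,(65,-9,18)),(T,107,457,(-65,9,18)),(T,156,460,(-65,-9,18)),
     (S,150,305,(65,9,18)),(S,182,302,(65,-9,18)),(S,318,462,(-65,9,18)),(S,352,440,(-65,-9,18))],[495,-130,0],{T:(275,185),S:(265,155)})
    print("rest");fit([(T,548,193,(58,28,8)),(T,560,525,(-58,-28,8)),(T,590,200,(47,20,76)),(T,692,243,(47,-20,76)),(T,500,405,(-37,20,76)),(T,598,450,(-37,-20,76)),
     (S,410,222,(58,28,8)),(S,510,365,(-58,28,8)),(S,450,100,(42,20,76)),(S,525,90,(42,-20,76)),(S,545,210,(-42,20,76)),(S,612,192,(-42,-20,76))],[477,-290,-.4],{T:(275,185),S:(265,155)})
E
python3 fit.py
```

```text
base
both [5.36140e+02 1.48897e+02 2.07000e-01] rms px 0.51
   top (68, 120, 40) [ 0.23 -0.17]
   top (68, -120, 40) [-0.08  0.1 ]
   top (-40, -120, 40) [0.13 0.3 ]
   top (-40, 120, 40) [0.43 0.3 ]
   top (45, 75, 60) [-0.87 -0.48]
   top (45, 0, 60) [-0.48 -0.58]
   top (45, -75, 60) [-0.44 -0.67]
   top (-82, 75, 52) [0.26 0.38]
   top (-82, 0, 52) [0.4 0.4]
   top (-82, -75, 52) [0.57 0.31]
   side (68, 120, 40) [-0.53  0.23]
   side (68, -120, 40) [-0.2   0.13]
   side (-40, -120, 40) [ 0.43 -0.46]
   side (-40, 120, 40) [-0.19 -0.01]
   side (45, 75, 60) [-0.41 -1.18]
   side (45, 0, 60) [ 0.09 -0.76]
   side (45, -75, 60) [-0.07 -1.  ]
   side (-82, 75, 52) [0.37 0.89]
   side (-82, 0, 52) [-0.08  0.99]
   side (-82, -75, 52) [0.32 0.83]
top [5.36164e+02 1.48986e+02 2.03000e-01] rms px 0.42
side [5.36247e+02 1.48730e+02 2.12000e-01] rms px 0.56
spanner
both [ 4.9620e+02 -1.2938e+02 -9.7000e-02] rms px 1.18
   top (65, 9, 18) [ 0.58 -0.48]
   top (65, -9, 18) [0.9  0.12]
   top (-65, 9, 18) [-0.33  0.03]
   top (-65, -9, 18) [-0.54  0.28]
   side (65, 9, 18) [-2.72  0.55]
   s
[... 3104 characters left out ...]
^^^^^^^^^^^^^^^
  File "fit.py", line 16, in <lambda>
    res=least_squares(lambda p:pred(p)[idx].ravel(),x0,x_scale=[10,10,.1],loss='soft_l1')
                               ~~~~^^^
  File "fit.py", line 10, in pred
    o=org[n]; uv=np.array([X/8+o[0]-.44,Y/8+o[1]-.44]); r.append(proj(n,w)-uv)
                                                                 ~~~~^^^^^
  File "h.py", line 12, in proj
    c,M=cam(n); q=M.T@(np.asarray(p,float)-c['origin']); return np.array([c['fx']*q[0]/q[2]+c['cx'],c['fy']*q[1]/q[2]+c['cy']])
        ~~~^^^
  File "h.py", line 5, in cam
    c=ctrl.camera_info(n); M=R.from_rotvec(c['attitude']).as_matrix()
ValueError: time passes only in moves, steps and waits
```

Call:
{"api": "jog_arm", "payload": {
  "steps": [
    [[0,0,0,0,0,7.05,-1],[0,0,0,0,0,7.05,-1],[0,0,0,0,0,7.05,-1],[0,0,0,0,0,7.05,-1]]
  ]
}}

```text
t: 1.73
ee_pos: [256.5, -569.9, 404.7]
orientation: [-3.139, 0.118, -0.0]
ft_force: [-0.6, 0.0, -0.1]
width: 87.9
```

```bash
python3 - <<'E'
import pickle
from workcell import ctrl
pickle.dump({n:ctrl.camera_info(n) for n in("top","side")},open("cam.pkl","wb"))
s=open("h.py").read().replace("c=ctrl.camera_info(n);","c=_C[n];").replace("def cam","import pickle\n_C=pickle.load(open('cam.pkl','rb'))\ndef cam",1)
s+='''
def st():
    o=ctrl.get_obs(); M=R.from_rotvec(o['orientation']).as_matrix()
    print('t',round(o['t'],2),'pos',np.round(o['ee_pos'],1),'xyaw',round(np.arctan2(M[1,0],M[0,0]),4),'z',np.round(M[:,2],3),'w',round(o['width'],1),'F',np.round(o['ft_force'],2),'q',np.round(o['qpos'],2))
    return o,M
def go(target):
    o,M=st(); d=np.asarray(target)-o['ee_pos']; print('tool shift mm',np.round(M.T@d,1))
'''
open("h.py","w").write(s)
E
python3 - <<'E'
from h import *
go([496.2,-128.9,404])
E
python3 fit.py | grep -v "  "
```

```text
t 1.73 pos [ 256.5 -569.9  404.7] xyaw -0.0754 z [ 0.  0. -1.] w 87.9 F [-0.62  0.02 -0.05] q [-1.17  0.42  1.63  0.    1.09  0.48]
tool shift mm [ 205.8 -457.8    0.7]
base
both [5.36140e+02 1.48897e+02 2.07000e-01] rms px 0.51
top [5.36164e+02 1.48986e+02 2.03000e-01] rms px 0.42
side [5.36247e+02 1.48730e+02 2.12000e-01] rms px 0.56
spanner
both [ 4.9620e+02 -1.2938e+02 -9.7000e-02] rms px 1.18
top [ 4.96191e+02 -1.28906e+02 -7.00000e-02] rms px 0.22
side [ 4.95070e+02 -1.32522e+02 -2.17000e-01] rms px 0.84
rest
both [ 4.72303e+02 -2.88422e+02 -4.33000e-01] rms px 0.62
top [ 4.72725e+02 -2.88309e+02 -4.36000e-01] rms px 0.28
side [ 4.71064e+02 -2.88123e+02 -4.28000e-01] rms px 0.76
```

Call:
{"api": "jog_arm", "payload": {
  "steps": [
    [[0.0103,-0.0229,0,0,0,0,-1],[0.0103,-0.0229,0,0,0,0,-1],[0.0103,-0.0229,0,0,0,0,-1],[0.0103,-0.0229,0,0,0,0,-1],[0.0103,-0.0229,0,0,0,0,-1],[0.0103,-0.0229,0,0,0,0,-1],[0.0103,-0.0229,0,0,0,0,-1],[0.0103,-0.0229,0,0,0,0,-1],[0.0103,-0.0229,0,0,0,0,-1],[0.0103,-0.0229,0,0,0,0,-1],[0.0103,-0.0229,0,0,0,0,-1],[0.0103,-0.0229,0,0,0,0,-1],[0.0103,-0.0229,0,0,0,0,-1],[0.0103,-0.0229,0,0,0,0,-1],[0.0103,-0.0229,0,0,0,0,-1],[0.0103,-0.0229,0,0,0,0,-1],[0.0103,-0.0229,0,0,0,0,-1],[0.0103,-0.0229,0,0,0,0,-1],[0.0103,-0.0229,0,0,0,0,-1],[0.0103,-0.0229,0,0,0,0,-1]]
  ]
}}

```text
t: 3.4
ee_pos: [494.2, -126.1, 404.9]
orientation: [3.14, -0.109, 0.001]
ft_force: [0.1, -0.7, 0.2]
width: 87.5
```

```bash
python3 - <<'E'
from h import *
go([496.2,-128.9,185.5])
E
```

```text
t 3.4 pos [ 494.2 -126.1  404.9] xyaw -0.0694 z [ 0. -0. -1.] w 87.5 F [ 0.08 -0.68  0.19] q [-0.27  0.25  1.88 -0.    1.01  1.37]
tool shift mm [  2.1   2.6 219.4]
```

Call:
{"api": "jog_arm", "payload": {
  "steps": [
    [[0,0,0.03,0,0,0,-1],[0,0,0.03,0,0,0,-1],[0,0,0.03,0,0,0,-1],[0,0,0.03,0,0,0,-1],[0,0,0.03,0,0,0,-1],[0,0,0,0,0,0,-1]]
  ]
}}

```text
t: 3.9
ee_pos: [491.8, -126.7, 250.2]
orientation: [-3.138, 0.109, 0.013]
ft_force: [-1.4, 0.3, -0.4]
width: 87.8
```

```bash
python3 - <<'E'
from h import *
go([496.2,-128.9,185.5])
cv2.imwrite("pics/s1.png",cv2.resize(ctrl.get_image("side")[120:270,190:390],None,fx=4,fy=4,interpolation=cv2.INTER_CUBIC)[:,:,::-1])
E
```

```text
t 3.9 pos [ 491.8 -126.7  250.2] xyaw -0.0693 z [-0.008  0.002 -1.   ] w 87.8 F [-1.41  0.32 -0.36] q [-0.28  0.5   1.98  0.    0.68  1.36]
tool shift mm [ 5.1  2.  64.6]
```

View pics/s1.png

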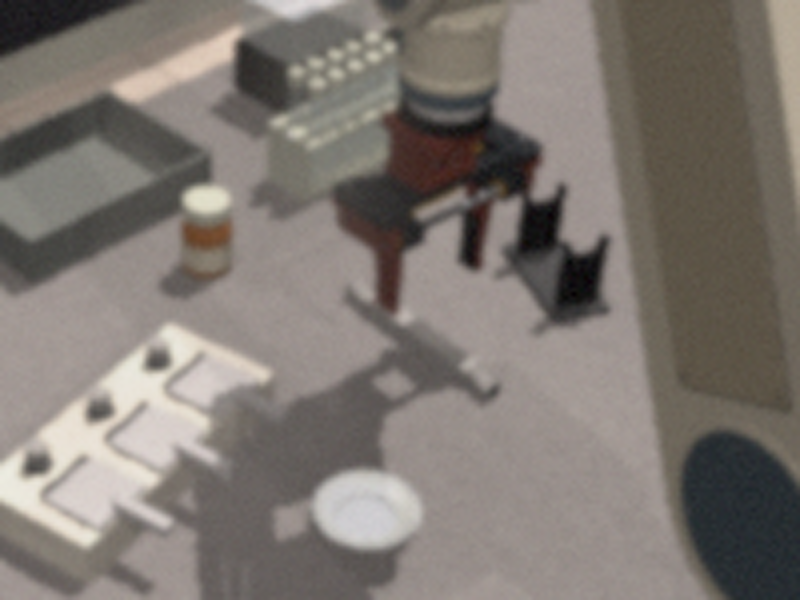

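Call:
{"api": "jog_arm", "payload": {
  "steps": [
    [[0,0,0,0,0,0,-1],[0,0,0,0,0,0,-1],[0,0,0,0,0,0,-1]]
  ]
}}

```text
t: 4.2
ee_pos: [494.5, -127.6, 256.7]
orientation: [3.139, -0.109, 0.005]
ft_force: [0.1, 0.2, -0.0]
width: 87.7
```

```bash
python3 - <<'E'
from h import *
go([496.2,-128.9,185.5])
E
```

```text
t 4.2 pos [ 494.5 -127.6  256.7] xyaw -0.0695 z [ 0.003 -0.001 -1.   ] w 87.7 F [ 0.12  0.24 -0.  ] q [-0.28  0.49  1.97  0.    0.68  1.36]
tool shift mm [ 1.5  1.1 71.2]
```

Call:
{"api": "jog_arm", "payload": {
  "steps": [
    [[0.0015,0.001,0.02,0,0,0,-1],[0,0,0.02,0,0,0,-1],[0,0,0.015,0,0,0,-1],[0,0,0.008,0,0,0,-1],[0,0,0.004,0,0,0,-1],[0,0,0,0,0,0,-1],[0,0,0,0,0,0,-1],[0,0,0,0,0,0,-1]]
  ]
}}

```text
t: 4.87
ee_pos: [495.6, -128.6, 188.7]
orientation: [3.139, -0.109, 0.003]
ft_force: [0.2, 0.6, 0.3]
width: 87.7
```

```bash
python3 - <<'E'
from h import *
go([496.2,-128.9,185.5])
E
```

```text
t 4.87 pos [ 495.6 -128.6  188.7] xyaw -0.0694 z [ 0.002 -0.    -1.   ] w 87.7 F [0.22 0.64 0.28] q [-0.28  0.62  1.98  0.    0.54  1.36]
tool shift mm [0.6 0.3 3.2]
```

Call:
{"api": "jog_arm", "payload": {
  "steps": [
    [[0,0,0.002,0,0,0,-1],[0,0,0,0,0,0,1],[0,0,0,0,0,0,1],[0,0,0,0,0,0,1],[0,0,0,0,0,0,1],[0,0,0,0,0,0,1],[0,0,0,0,0,0,1],[0,0,0,0,0,0,1],[0,0,0,0,0,0,1],[0,0,0,0,0,0,1],[0,0,0,0,0,0,1]]
  ]
}}

```text
t: 5.78
ee_pos: [495.2, -128.4, 185.7]
orientation: [3.14, -0.109, 0.0]
ft_force: [-0.4, 0.4, 0.3]
width: 24.8
```

```bash
python3 - <<'E'
from h import *
go([496.2,-128.9,300])
E
```

```text
t 5.78 pos [ 495.2 -128.4  185.7] xyaw -0.0694 z [ 0. -0. -1.] w 24.8 F [-0.37  0.43  0.3 ] q [-0.28  0.62  1.98 -0.    0.54  1.36]
tool shift mm [   1.1    0.4 -114.3]
```

Call:
{"api": "jog_arm", "payload": {
  "steps": [
    [[0,0,0,0,0,0,1],[0,0,0,0,0,0,1],[0,0,0,0,0,0,1],[0,0,0,0,0,0,1]]
  ]
}}

```text
t: 6.12
ee_pos: [495.1, -128.4, 185.7]
orientation: [-3.14, 0.109, 0.0]
ft_force: [0.9, -0.3, -0.8]
width: 17.8
```

Call:
{"api": "jog_arm", "payload": {
  "steps": [
    [[0,0,-0.01,0,0,0,1],[0,0,-0.02,0,0,0,1],[0,0,-0.02,0,0,0,1],[0,0,-0.02,0,0,0,1],[0,0,-0.02,0,0,0,1],[0,0,-0.02,0,0,0,1],[0,0,-0.01,0,0,0,1],[0,0,0,0,0,7,1],[0,0,0,0,0,7,1],[0,0,0,0,0,7,1],[0,0,0,0,0,0,1],[0,0,0,0,0,0,1]]
  ]
}}

```text
t: 7.12
ee_pos: [494.9, -128.4, 305.6]
orientation: [-3.068, 0.674, 0.001]
ft_force: [0.1, -0.7, -2.8]
width: 18.1
```

```bash
python3 - <<'E'
from h import *
go([472.5,-288.3,305])
cv2.imwrite("pics/s2.png",cv2.resize(ctrl.get_image("side")[120:270,190:390],None,fx=4,fy=4,interpolation=cv2.INTER_CUBIC)[:,:,::-1])
cv2.imwrite("pics/t2.png",cv2.resize(ctrl.get_image("top")[120:270,230:430],None,fx=4,fy=4,interpolation=cv2.INTER_CUBIC)[:,:,::-1])
E
```

```text
t 7.12 pos [ 494.9 -128.4  305.6] xyaw -0.4323 z [-0.001  0.    -1.   ] w 18.1 F [ 0.08 -0.67 -2.8 ] q [-0.28  0.4   1.95  0.    0.79  1.73]
tool shift mm [ 46.7 154.6   0.6]
```

View pics/s2.png

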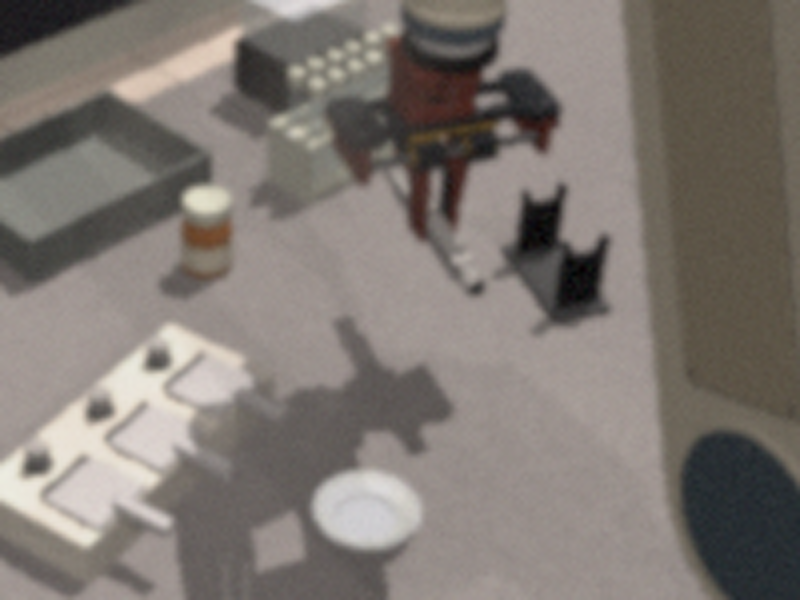

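View pics/t2.png

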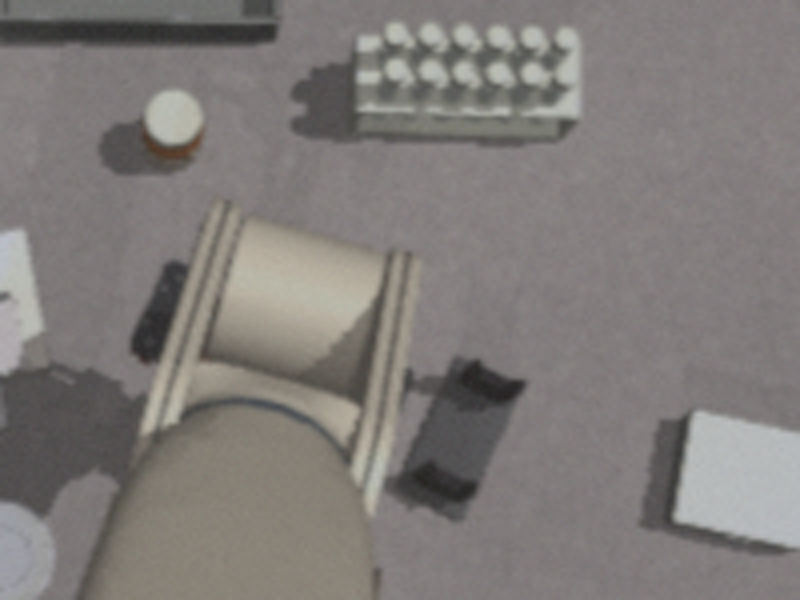

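Call:
{"api": "jog_arm", "payload": {
  "steps": [
    [[0.0046,0.0155,0,0,0,0,1],[0.0046,0.0155,0,0,0,0,1],[0.0046,0.0155,0,0,0,0,1],[0.0046,0.0155,0,0,0,0,1],[0.0046,0.0155,0,0,0,0,1],[0.0046,0.0155,0,0,0,0,1],[0.0046,0.0155,0,0,0,0,1],[0.0046,0.0155,0,0,0,0,1],[0.0046,0.0155,0,0,0,0,1],[0.0046,0.0155,0,0,0,0,1],[0,0,0.01,0,0,0,1],[0,0,0.01,0,0,0,1],[0,0,0,0,0,0,1],[0,0,0,0,0,0,1],[0,0,0,0,0,0,1]]
  ]
}}

```text
t: 8.47
ee_pos: [471.5, -287.6, 285.3]
orientation: [-3.067, 0.677, 0.002]
ft_force: [0.7, -0.1, -3.3]
width: 18.0
```

```bash
python3 - <<'E'
from h import *
go([472.5,-288.3,245.7])
cv2.imwrite("pics/s3.png",cv2.resize(ctrl.get_image("side")[130:220,270:390],None,fx=6,fy=6,interpolation=cv2.INTER_CUBIC)[:,:,::-1])
cv2.imwrite("pics/t3.png",cv2.resize(ctrl.get_image("top")[170:270,280:410],None,fx=6,fy=6,interpolation=cv2.INTER_CUBIC)[:,:,::-1])
E
```

```text
t 8.47 pos [ 471.5 -287.6  285.3] xyaw -0.4346 z [-0.001  0.001 -1.   ] w 18.0 F [ 0.68 -0.12 -3.3 ] q [-0.57  0.49  1.87  0.    0.79  1.44]
tool shift mm [ 1.3  0.2 39.6]
```

View pics/s3.png

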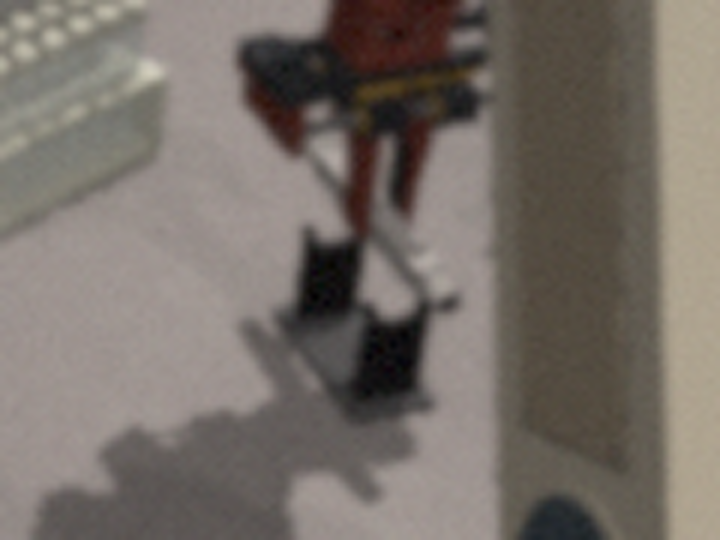

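View pics/t3.png

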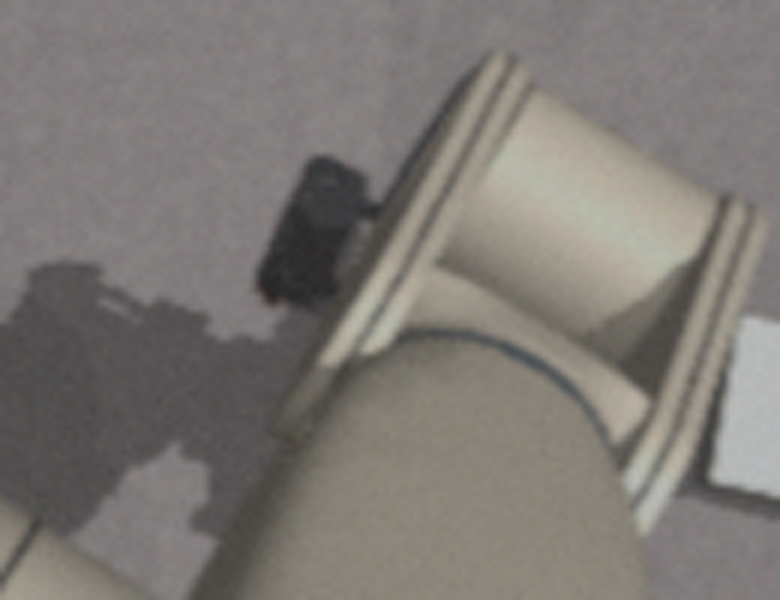

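Call:
{"api": "jog_arm", "payload": {
  "steps": [
    [[0,0,0.012,0,0,0,1],[0,0,0.01,0,0,0,1],[0,0,0.006,0,0,0,1],[0,0,0.004,0,0,0,1],[0,0,0,0,0,0,1],[0,0,0,0,0,0,1],[0,0,0,0,0,0,1]]
  ]
}}

```text
t: 9.15
ee_pos: [471.5, -288.5, 253.8]
orientation: [3.067, -0.679, 0.0]
ft_force: [0.2, -0.2, -3.4]
width: 17.8
```

```bash
python3 - <<'E'
from h import *
go([472.5,-288.3,245.7])
cv2.imwrite("pics/s4.png",cv2.resize(ctrl.get_image("side")[130:220,270:390],None,fx=6,fy=6,interpolation=cv2.INTER_CUBIC)[:,:,::-1])
E
```

```text
t 9.15 pos [ 471.5 -288.5  253.8] xyaw -0.4359 z [ 0. -0. -1.] w 17.8 F [ 0.21 -0.24 -3.41] q [-0.57  0.54  1.88 -0.    0.72  1.44]
tool shift mm [ 0.8 -0.6  8.1]
```

View pics/s4.png

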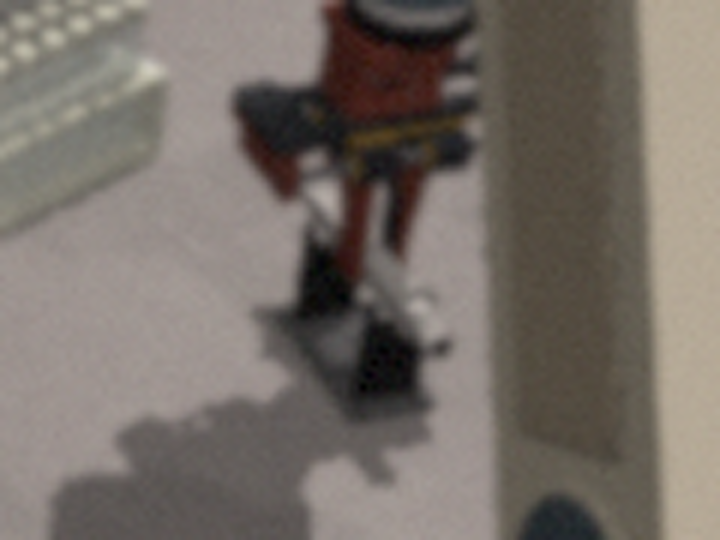

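Call:
{"api": "jog_arm", "payload": {
  "steps": [
    [[0,0,0.003,0,0,0,1],[0,0,0.003,0,0,0,1],[0,0,0.001,0,0,0,1],[0,0,0.001,0,0,0,1],[0,0,0,0,0,0,1],[0,0,0,0,0,0,1]]
  ]
}}

```text
t: 9.7
ee_pos: [471.4, -288.4, 245.7]
orientation: [3.067, -0.679, 0.0]
ft_force: [0.2, -0.3, -2.0]
width: 17.8
```

```bash
python3 - <<'E'
from h import *
go([472.5,-288.3,245.7])
E
```

```text
t 9.7 pos [ 471.4 -288.4  245.7] xyaw -0.4359 z [ 0. -0. -1.] w 17.8 F [ 0.19 -0.29 -1.98] q [-0.57  0.55  1.88  0.    0.71  1.44]
tool shift mm [ 1.  -0.5 -0. ]
```

Call:
{"api": "jog_arm", "payload": {
  "steps": [
    [[0,0,0.0005,0,0,0,1],[0,0,0,0,0,0,1],[0,0,0,0,0,0,-1],[0,0,0,0,0,0,-1],[0,0,0,0,0,0,-1],[0,0,0,0,0,0,-1],[0,0,0,0,0,0,-1],[0,0,0,0,0,0,-1]]
  ]
}}

```text
t: 10.37
ee_pos: [471.4, -288.4, 245.1]
orientation: [3.067, -0.679, 0.0]
ft_force: [0.2, 0.0, -0.1]
width: 54.1
```

```bash
python3 - <<'E'
from h import *
go([472.5,-288.3,245.7])
cv2.imwrite("pics/s5.png",cv2.resize(ctrl.get_image("side")[130:220,270:390],None,fx=6,fy=6,interpolation=cv2.INTER_CUBIC)[:,:,::-1])
E
```

```text
t 10.37 pos [ 471.4 -288.4  245.1] xyaw -0.4359 z [ 0. -0. -1.] w 54.1 F [ 0.2   0.04 -0.08] q [-0.57  0.55  1.88  0.    0.71  1.44]
tool shift mm [ 0.9 -0.5 -0.6]
```

View pics/s5.png

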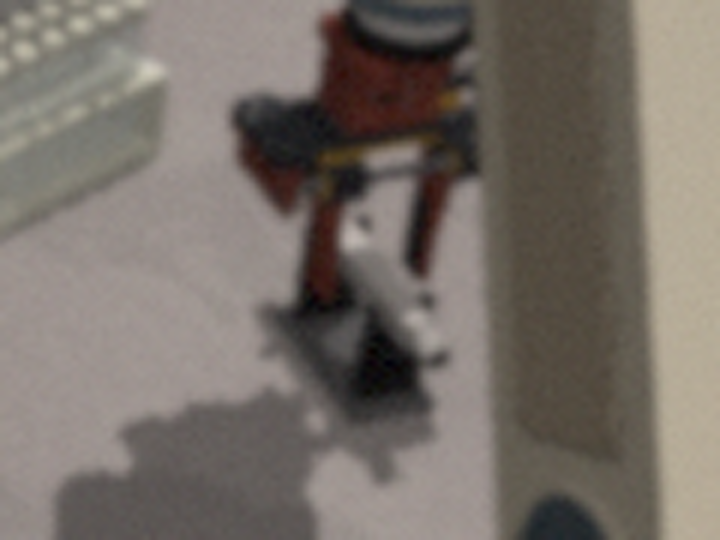

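Call:
{"api": "jog_arm", "payload": {
  "steps": [
    [[0,0,-0.01,0,0,0,-1],[0,0,-0.02,0,0,0,-1],[0,0,-0.025,0,0,0,-1],[0,0,-0.025,0,0,0,-1],[0,0,-0.025,0,0,0,1],[0,0,-0.015,0,0,0,1],[0,0,0,0,0,-6.14,1],[0,0,0,0,0,-6.14,1],[0,0,0,0,0,-6.14,1],[0,0,0,0,0,-6.14,1],[0,0,0,0,0,-6.14,1],[0,0,0,0,0,-6.14,1],[0,0,0,0,0,0,1]]
  ]
}}

```text
t: 11.5
ee_pos: [471.3, -288.3, 365.9]
orientation: [3.124, 0.331, 0.001]
ft_force: [-0.1, 0.5, -0.1]
width: 31.1
```

```bash
python3 - <<'E'
from h import *
go([595.6,84.8,365])
E
```

```text
t 11.5 pos [ 471.3 -288.3  365.9] xyaw 0.2108 z [ 0. -0. -1.] w 31.1 F [-0.11  0.47 -0.15] q [-0.57  0.37  1.82  0.    0.95  0.79]
tool shift mm [ 199.6 -338.8    0.9]
```

Call:
{"api": "jog_arm", "payload": {
  "steps": [
    [[0.0125,-0.0212,0,0,0,0,1],[0.0125,-0.0212,0,0,0,0,1],[0.0125,-0.0212,0,0,0,0,1],[0.0125,-0.0212,0,0,0,0,1],[0.0125,-0.0212,0,0,0,0,1],[0.0125,-0.0212,0,0,0,0,1],[0.0125,-0.0212,0,0,0,0,1],[0.0125,-0.0212,0,0,0,0,1],[0.0125,-0.0212,0,0,0,0,1],[0.0125,-0.0212,0,0,0,0,1],[0.0125,-0.0212,0,0,0,0,1],[0.0125,-0.0212,0,0,0,0,1],[0.0125,-0.0212,0,0,0,0,1],[0.0125,-0.0212,0,0,0,0,1],[0.0125,-0.0212,0,0,0,0,1],[0.0125,-0.0212,0,0,0,0,1],[0,0,0,0,0,0,1],[0,0,0,0,0,0,1],[0,0,0,0,0,0,1]]
  ]
}}

```text
t: 13.08
ee_pos: [597.1, 84.4, 365.3]
orientation: [3.125, 0.323, -0.001]
ft_force: [-0.7, -0.0, 0.7]
width: 0.5
```

```bash
python3 - <<'E'
from h import *
go([595.6,84.8,242])
cv2.imwrite("pics/s6.png",cv2.resize(ctrl.get_image("side")[150:270,190:350],None,fx=5,fy=5,interpolation=cv2.INTER_CUBIC)[:,:,::-1])
t=ctrl.get_image("top"); np.save("top6.npy",t)
cv2.imwrite("pics/t6.png",cv2.resize(t[185:260,275:375],None,fx=8,fy=8,interpolation=cv2.INTER_CUBIC)[:,:,::-1])
E
```

```text
t 13.08 pos [597.1  84.4 365.3] xyaw 0.2058 z [-0. -0. -1.] w 0.5 F [-0.72 -0.05  0.74] q [ 0.12  0.44  1.71 -0.    0.99  1.49]
tool shift mm [ -1.3  -0.7 123.3]
```

View pics/s6.png

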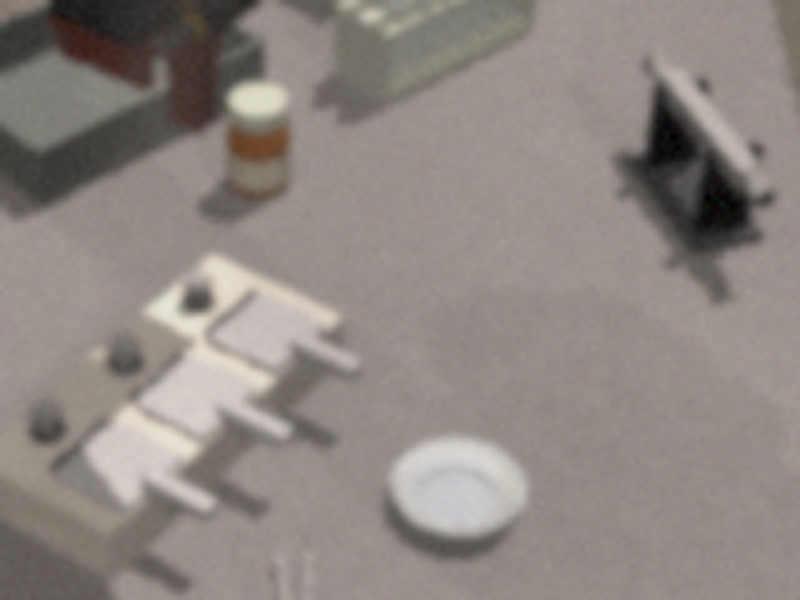

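View pics/t6.png

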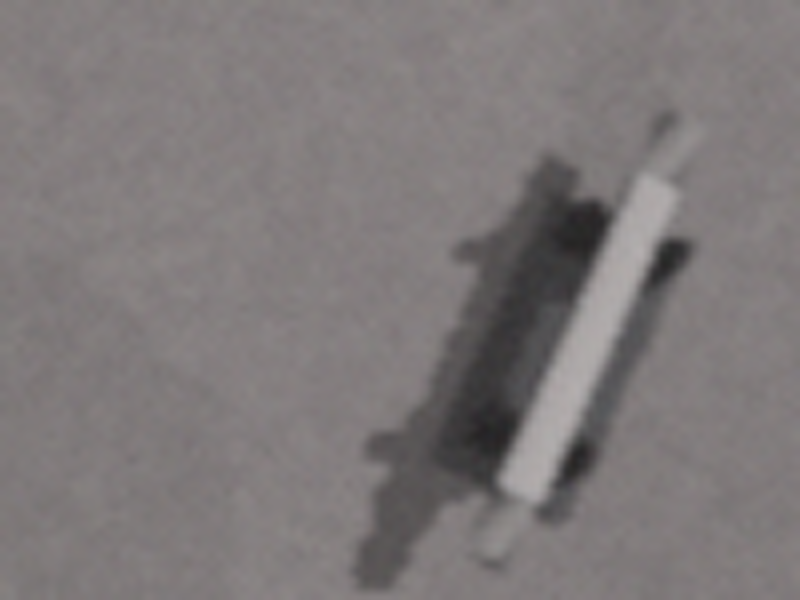

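Call:
{"api": "jog_arm", "payload": {
  "steps": [
    [[-0.001,0,0.015,0,0,0,1],[0,0,0.025,0,0,0,1],[0,0,0.025,0,0,0,1],[0,0,0.02,0,0,0,1],[0,0,0.015,0,0,0,1],[0,0,0.008,0,0,0,1],[0,0,0.005,0,0,0,1],[0,0,0,0,0,0,1],[0,0,0,0,0,0,1],[0,0,0,0,0,0,1]]
  ]
}}

```text
t: 14.02
ee_pos: [596.9, 84.4, 253.3]
orientation: [-3.125, -0.324, -0.003]
ft_force: [-0.5, -0.8, -0.8]
width: 0.7
```

```bash
python3 - <<'E'
from h import *
go([595.6,84.8,242])
a=onz("top",[356.44,206.81],78);b=onz("top",[340.2,247.06],78); m=(a+b)/2
d=m[:2]-[472.5,-288.3]; y=-.435; print("spanner in rest",d@[np.cos(y),np.sin(y)],d@[-np.sin(y),np.cos(y)],np.arctan2(*(a-b)[[1,0]]),np.linalg.norm(a-b))
cv2.imwrite("pics/s7.png",cv2.resize(ctrl.get_image("side")[170:270,170:300],None,fx=6,fy=6,interpolation=cv2.INTER_CUBIC)[:,:,::-1])
E
```

```text
t 14.02 pos [596.9  84.4 253.3] xyaw 0.2067 z [ 0.002  0.    -1.   ] w 0.7 F [-0.54 -0.76 -0.83] q [0.12 0.59 1.76 0.   0.78 1.48]
tool shift mm [-1.2 -0.7 11.3]
spanner in rest -0.30765474083644245 -0.8078630839709401 -0.4017235734862417 128.9670453030476
```

View pics/s7.png

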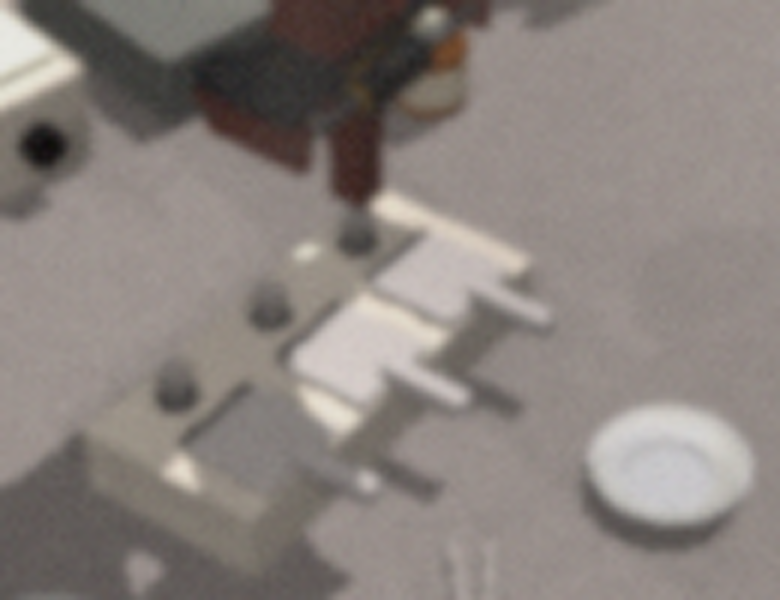

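Call:
{"api": "jog_arm", "payload": {
  "steps": [
    [[0,0,0.004,0,0,0,1],[0,0,0.003,0,0,0,1],[0,0,0.002,0,0,0,1],[0,0,0.001,0,0,0,1],[0,0,0.001,0,0,0,1],[0,0,0.001,0,0,0,1],[0,0,0.001,0,0,0,1],[0,0,0,0,0,0,1],[0,0,0,0,0,0,1]]
  ]
}}

```text
t: 14.82
ee_pos: [596.4, 84.6, 241.4]
orientation: [-3.125, -0.325, 0.0]
ft_force: [-8.2, -1.5, 22.0]
width: 0.3
```

Call:
{"api": "jog_arm", "payload": {
  "steps": [
    [[0,0,-0.005,0,0,0,1],[0,0,-0.012,0,0,0,1],[0,-0.01,0,0,0,0,1],[0,-0.02,0,0,0,0,1],[0,-0.02,0,0,0,0,1],[0,-0.015,0,0,0,0,1],[0,-0.01,0,0,0,0,1],[0,0,0,0,0,0,1],[0,0,0,0,0,0,1],[0,0,0,0,0,0,1]]
  ]
}}

```text
t: 15.65
ee_pos: [581.1, 157.6, 256.0]
orientation: [3.125, 0.325, -0.0]
ft_force: [0.8, -0.5, -0.0]
width: 0.5
```

```bash
python3 - <<'E'
from h import *
go([580.2,158.2,242])
E
```

```text
t 15.65 pos [581.1 157.6 256. ] xyaw 0.2072 z [-0. -0. -1.] w 0.5 F [ 0.78 -0.47 -0.01] q [ 0.25  0.59  1.76 -0.    0.79  1.61]
tool shift mm [-0.7 -0.7 14. ]
```

Call:
{"api": "jog_arm", "payload": {
  "steps": [
    [[0,0,0.005,0,0,0,1],[0,0,0.004,0,0,0,1],[0,0,0.002,0,0,0,1],[0,0,0.001,0,0,0,1],[0,0,0.001,0,0,0,1],[0,0,0.001,0,0,0,1],[0,0,0.001,0,0,0,1],[0,0,0,0,0,0,1],[0,0,0,0,0,0,1]]
  ]
}}

```text
t: 16.4
ee_pos: [581.0, 157.8, 241.8]
orientation: [3.124, 0.325, 0.0]
ft_force: [-2.4, -2.4, 6.0]
width: 0.6
```

Call:
{"api": "jog_arm", "payload": {
  "steps": [
    [[0,0,0.001,0,0,0,1],[0,0,0.001,0,0,0,1],[0,0,0,0,0,0,1],[0,0,0,0,0,0,1]]
  ]
}}

```text
t: 16.73
ee_pos: [581.1, 157.7, 241.4]
orientation: [3.124, 0.325, 0.0]
ft_force: [-7.5, -3.9, 19.7]
width: 0.3
```

Bolt 2 is tight too: it took 20 N with the tip at 59.4 mm. Bolt 1 is next.

Call:
{"api": "jog_arm", "payload": {
  "steps": [
    [[0,0,-0.005,0,0,0,1],[0,0,-0.012,0,0,0,1],[0,-0.01,0,0,0,0,1],[0,-0.02,0,0,0,0,1],[0,-0.02,0,0,0,0,1],[0,-0.015,0,0,0,0,1],[0,-0.01,0,0,0,0,1],[0,0,0,0,0,0,1],[0,0,0,0,0,0,1],[0,0,0,0,0,0,1]]
  ]
}}

```text
t: 17.57
ee_pos: [565.6, 231.0, 256.0]
orientation: [3.125, 0.325, -0.0]
ft_force: [0.4, 0.4, 0.6]
width: 0.1
```

```bash
python3 - <<'E'
from h import *
go([564.8,231.6,242])
E
```

```text
t 17.57 pos [565.6 231.  256. ] xyaw 0.2071 z [-0. -0. -1.] w 0.1 F [0.36 0.36 0.57] q [ 0.37  0.6   1.74 -0.    0.8   1.73]
tool shift mm [-0.6 -0.8 14. ]
```

Call:
{"api": "jog_arm", "payload": {
  "steps": [
    [[0,0,0.005,0,0,0,1],[0,0,0.004,0,0,0,1],[0,0,0.002,0,0,0,1],[0,0,0.001,0,0,0,1],[0,0,0.001,0,0,0,1],[0,0,0.001,0,0,0,1],[0,0,0.001,0,0,0,1],[0,0,0.001,0,0,0,1],[0,0,0,0,0,0,1],[0,0,0,0,0,0,1]]
  ]
}}

```text
t: 18.4
ee_pos: [565.6, 231.4, 240.2]
orientation: [-3.125, -0.325, -0.0]
ft_force: [-0.4, 0.2, -0.6]
width: 0.2
```

Call:
{"api": "jog_arm", "payload": {
  "steps": [
    [[0,0,0.001,0,0,0,1],[0,0,0.001,0,0,0,1],[0,0,0.001,0,0,0,1],[0,0,0.001,0,0,0,1],[0,0,0.001,0,0,0,1],[0,0,0,0,0,0,1],[0,0,0,0,0,0,1]]
  ]
}}

```text
t: 18.98
ee_pos: [565.5, 231.3, 235.0]
orientation: [3.125, 0.325, -0.0]
ft_force: [-0.6, 0.5, 0.9]
width: 0.5
```

```bash
python3 - <<'E'
from h import *
st()
E
```

```text
t 18.98 pos [565.5 231.3 235. ] xyaw 0.2071 z [-0. -0. -1.] w 0.5 F [-0.55  0.48  0.95] q [ 0.37  0.63  1.75 -0.    0.76  1.73]
```

Call:
{"api": "jog_arm", "payload": {
  "steps": [
    [[0,0,0.001,0,0,0,1],[0,0,0.001,0,0,0,1],[0,0,0.0005,0,0,0,1],[0,0,0,0,0,0,1],[0,0,0,0,0,0,1]]
  ]
}}

```text
t: 19.4
ee_pos: [565.6, 231.3, 234.2]
orientation: [-3.125, -0.325, -0.0]
ft_force: [-4.4, -1.8, 16.2]
width: 0.6
```

```bash
cat > ik.py <<'E'
from h import *
from scipy.optimize import least_squares
D=np.array([(256.4,-569.9,404.7,.4238,1.6306,1.0886),(494.2,-126.1,404.9,.25,1.88,1.01),(494.5,-127.6,256.7,.49,1.97,.68),(495.2,-128.4,185.7,.62,1.98,.54),(471.4,-288.4,245.7,.55,1.88,.71),(471.3,-288.3,365.9,.37,1.82,.95),(597.1,84.4,365.3,.44,1.71,.99),(596.9,84.4,253.3,.59,1.76,.78),(565.5,231.3,235,.63,1.75,.76)])
r=np.hypot(D[:,0],D[:,1])
def fk(p,q2,q3): # wrist r,z
    r0,h,a,b,e=p
    return r0+a*np.sin(q2)+b*np.sin(q2+q3)+e*np.sin(q2+q3-np.pi/2), h+a*np.cos(q2)+b*np.cos(q2+q3)+e*np.cos(q2+q3-np.pi/2)
f=lambda p: np.concatenate([fk(p,D[:,3],D[:,4])[0]-r,fk(p,D[:,3],D[:,4])[1]-D[:,2]])
def sol():
    return least_squares(f,[0,300,400,400,0.])
if __name__=="__main__":
    s=sol(); print(s.x,np.round(f(s.x),1))
    st()
E
python3 ik.py
```

```text
[ -2.60806408 183.46037032 561.54391135 486.14454757 -73.68264347] [-0.5 -0.7  0.  -0.4 -0.   1.1  0.1  1.1 -0.6 -0.7  2.3 -1.7  0.2  0.2
 -1.1 -1.5  2.7 -0.5]
t 19.4 pos [565.6 231.3 234.2] xyaw 0.2071 z [ 0.  0. -1.] w 0.6 F [-4.38 -1.76 16.19] q [0.37 0.63 1.75 0.   0.76 1.73]
```

Bolt 1 is the loose one: it sank and stopped hard at 52.2 mm under 16 N. Next I'll move to tongue 1.

Call:
{"api": "jog_arm", "payload": {
  "steps": [
    [[0,0,-0.005,0,0,0,1],[0,0,-0.015,0,0,0,1],[0,0,-0.02,0,0,0,0],[0,0,-0.02,0,0,0,0],[-0.015,0,0,0,0,0,0],[-0.02,0,0,0,0,0,0],[-0.02,0,0,0,0,0,0],[-0.02,0,0,0,0,0,0],[-0.02,0,0,0,0,0,0],[-0.018,0,0,0,0,0,0],[0,0,0,0,0,0,0],[0,0,0,0,0,0,0],[0,0,0,0,0,0,0]]
  ]
}}

```text
t: 20.48
ee_pos: [455.9, 208.4, 293.0]
orientation: [-3.124, -0.325, -0.002]
ft_force: [0.1, 0.9, -0.7]
width: 43.6
```

```bash
python3 - <<'E'
from h import *
go([454.2,208.3,215])
for p in ([454.2,208.3,46],): print(proj("side",p))
s=ctrl.get_image("side")
cv2.imwrite("pics/s8.png",cv2.resize(s[190:265,175:275],None,fx=8,fy=8,interpolation=cv2.INTER_CUBIC)[:,:,::-1])
t=ctrl.get_image("top")
cv2.imwrite("pics/t8.png",cv2.resize(t[170:245,150:250],None,fx=8,fy=8,interpolation=cv2.INTER_CUBIC)[:,:,::-1])
E
```

```text
t 20.48 pos [455.9 208.4 293. ] xyaw 0.2071 z [ 0.001  0.001 -1.   ] w 43.6 F [ 0.06  0.92 -0.72] q [ 0.4   0.41  1.98 -0.    0.75  1.77]
tool shift mm [-1.8 -0.3 78. ]
[228.40365898 249.86474302]
```

View pics/s8.png

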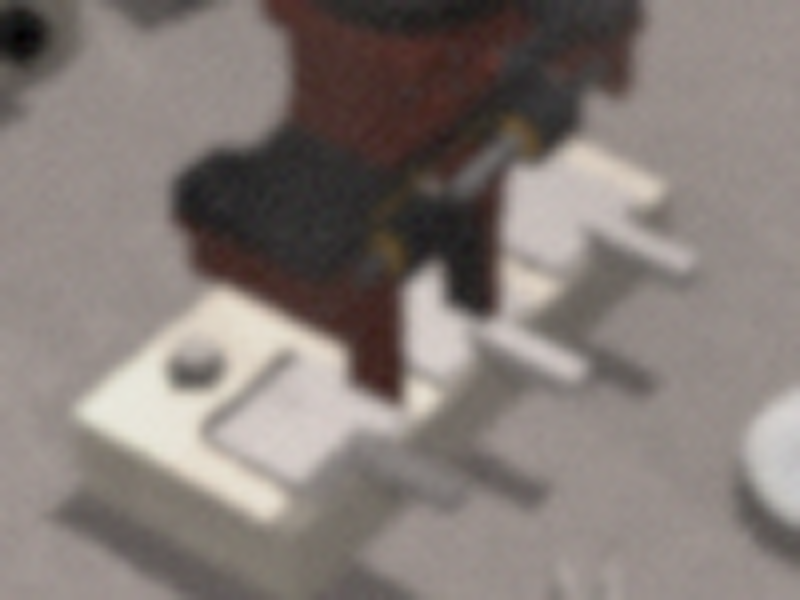

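View pics/t8.png

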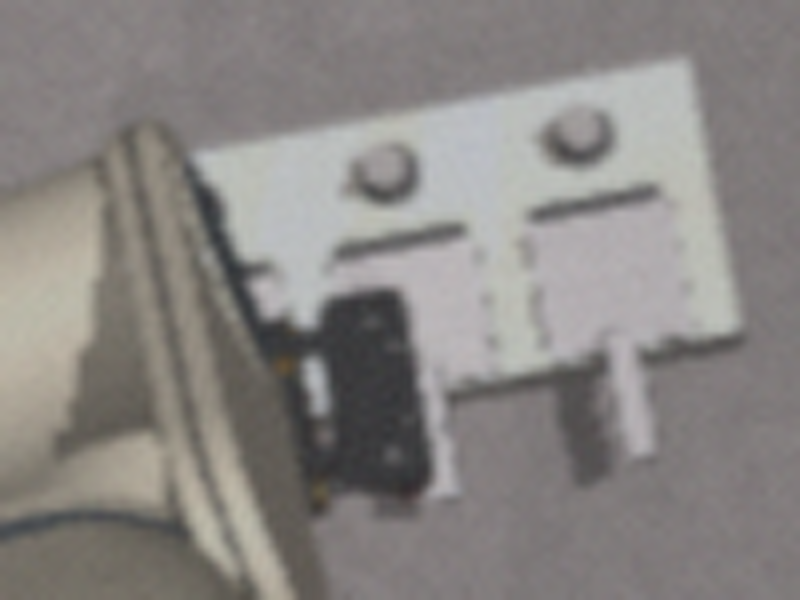

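Call:
{"api": "jog_arm", "payload": {
  "steps": [
    [[-0.0015,0,0.015,0,0,0,0],[0,0,0.02,0,0,0,0],[0,0,0.02,0,0,0,0],[0,0,0.012,0,0,0,0],[0,0,0.007,0,0,0,0],[0,0,0.002,0,0,0,0],[0,0,0,0,0,0,0],[0,0,0,0,0,0,0],[0,0,0,0,0,0,0]]
  ]
}}

```text
t: 21.33
ee_pos: [454.0, 207.9, 217.4]
orientation: [-3.124, -0.325, -0.002]
ft_force: [0.3, -0.1, 0.3]
width: 44.2
```

```bash
python3 - <<'E'
from h import *
go([454.2,208.3,215])
s=ctrl.get_image("side")
cv2.imwrite("pics/s9.png",cv2.resize(s[190:265,175:275],None,fx=8,fy=8,interpolation=cv2.INTER_CUBIC)[:,:,::-1])
E
```

```text
t 21.33 pos [454.  207.9 217.4] xyaw 0.207 z [ 0.001  0.001 -1.   ] w 44.2 F [ 0.31 -0.07  0.34] q [0.41 0.55 2.   0.   0.58 1.77]
tool shift mm [ 0.3 -0.3  2.4]
```

View pics/s9.png

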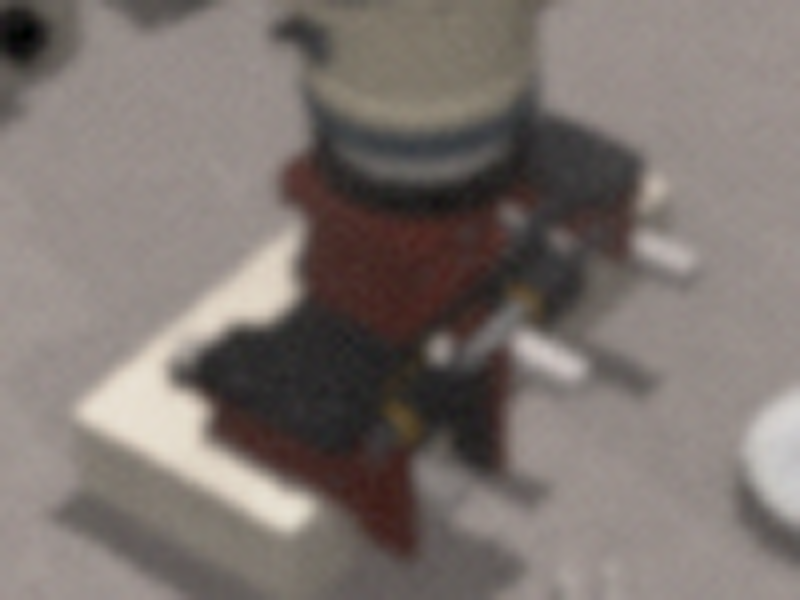

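Call:
{"api": "jog_arm", "payload": {
  "steps": [
    [[0,0,0.002,0,0,0,0],[0,0,0,0,0,0,1],[0,0,0,0,0,0,1],[0,0,0,0,0,0,1],[0,0,0,0,0,0,1],[0,0,0,0,0,0,1],[0,0,0,0,0,0,1],[0,0,0,0,0,0,1],[0,0,0,0,0,0,1]]
  ]
}}

```text
t: 22.13
ee_pos: [453.3, 208.7, 214.7]
orientation: [-3.123, -0.324, -0.0]
ft_force: [-3.2, 8.7, -0.3]
width: 11.6
```

```bash
python3 - <<'E'
from h import *
go([454.2,208.3,215])
E
```

```text
t 22.13 pos [453.3 208.7 214.7] xyaw 0.2065 z [-0.     0.002 -1.   ] w 11.6 F [-3.16  8.66 -0.34] q [0.41 0.56 2.   0.   0.58 1.77]
tool shift mm [ 0.8  0.6 -0.3]
```

Call:
{"api": "jog_arm", "payload": {
  "steps": [
    [[0,-0.0005,0,0,0,0,1],[0,-0.0005,0,0,0,0,1],[0,0,0,0,0,0,1],[0,0,0,0,0,0,1]]
  ]
}}

```text
t: 22.47
ee_pos: [453.2, 209.0, 214.7]
orientation: [-3.124, -0.324, -0.0]
ft_force: [-2.7, 5.3, 0.5]
width: 11.6
```

Gripped at 11.6 mm. Now I'll follow the arc, starting with 10 degrees.

Call:
{"api": "jog_arm", "payload": {
  "steps": [
    [[0,-0.0007,0,0,0,0,1],[0.003,-0.0005,-0.0015,0,-1,0,1],[0.006,0,-0.0029,0,-2,0,1],[0.006,0,-0.0029,0,-2,0,1],[0.006,0,-0.0029,0,-2,0,1],[0.006,0,-0.0029,0,-2,0,1],[0.003,0,-0.0015,0,-1,0,1],[0,0,0,0,0,0,1],[0,0,0,0,0,0,1]]
  ]
}}

```text
t: 23.22
ee_pos: [483.3, 215.8, 226.8]
orientation: [3.095, 0.321, -0.27]
ft_force: [0.0, -2.4, -0.4]
width: 11.4
```

```bash
cat >> h.py <<'E'
def cap():
    o,M=st(); y=.207; d=o['ee_pos']+169*M[:,2]-[536.2,148.9,0]
    bx=d[0]*np.cos(y)+d[1]*np.sin(y); by=-d[0]*np.sin(y)+d[1]*np.cos(y)
    u=bx-18; w=d[2]-44
    print('grasp base',round(bx,1),round(by,1),round(d[2],1),'radius',round(np.hypot(u,w),1),'cap angle~',round(np.arctan2(w,-u)-np.arctan2(2,86),3),'tilt deg',np.round(np.degrees(np.arccos(-M[2,2])),1))
    F=o['ft_force']; print('F base',np.round([F[0]*np.cos(y)+F[1]*np.sin(y),-F[0]*np.sin(y)+F[1]*np.cos(y),F[2]],1))
E
python3 -c "
from h import *
cap()"
```

```text
t 23.22 pos [483.3 215.8 226.8] xyaw 0.2069 z [-0.17  -0.036 -0.985] w 11.4 F [ 0.   -2.38 -0.42] q [0.39 0.59 1.89 0.04 0.84 1.72]
grasp base -67.3 76.2 60.4 radius 86.9 cap angle~ 0.166 tilt deg 10.0
F base [-0.5 -2.3 -0.4]
```

Tracking is good: the cap is at about 0.17 rad with low forces. I'll continue to about 60 degrees.

Call:
{"api": "jog_arm", "payload": {
  "steps": [
    [[0.003,0,-0.0015,0,-1,0,1],[0.006,0,-0.0029,0,-2,0,1],[0.006,0,-0.0029,0,-2,0,1],[0.006,0,-0.0029,0,-2,0,1],[0.006,0,-0.0029,0,-2,0,1],[0.006,0,-0.0029,0,-2,0,1],[0.006,0,-0.0029,0,-2,0,1],[0.006,0,-0.0029,0,-2,0,1],[0.006,0,-0.0029,0,-2,0,1],[0.006,0,-0.0029,0,-2,0,1],[0.003,0,-0.0015,0,-1,0,1],[0,0,0,0,0,0,1],[0,0,0,0,0,0,1]]
  ]
}}

```text
t: 24.3
ee_pos: [547.5, 229.4, 234.7]
orientation: [2.967, 0.308, -0.794]
ft_force: [-0.3, -4.6, 1.8]
width: 12.1
```

```bash
python3 -c "
from h import *
cap()
cv2.imwrite('pics/s10.png',cv2.resize(ctrl.get_image('side')[150:270,150:310],None,fx=5,fy=5,interpolation=cv2.INTER_CUBIC)[:,:,::-1])"
```

```text
t 24.3 pos [547.5 229.4 234.7] xyaw 0.2069 z [-0.489 -0.104 -0.866] w 12.1 F [-0.34 -4.58  1.77] q [0.36 0.71 1.64 0.08 1.31 1.68]
grasp base -56.8 76.3 88.3 radius 86.9 cap angle~ 0.512 tilt deg 30.0
F base [-1.3 -4.4  1.8]
```

View pics/s10.png

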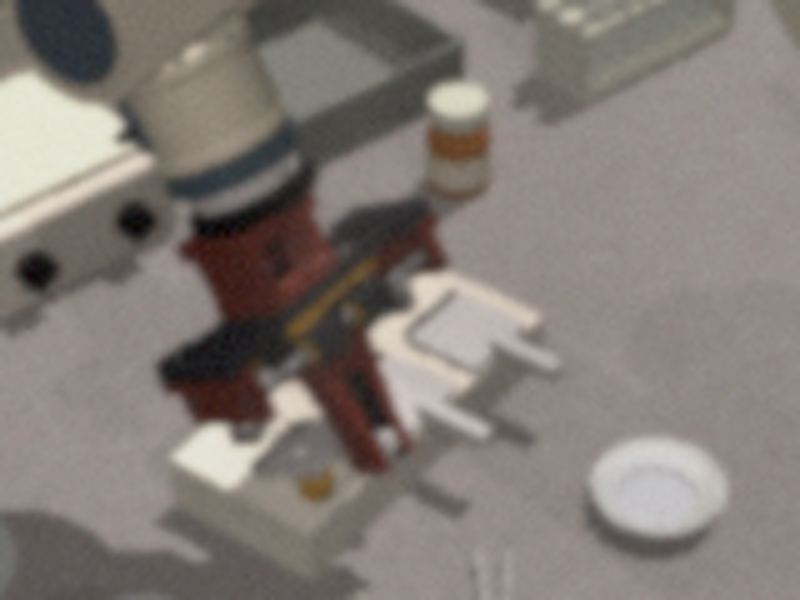

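Call:
{"api": "jog_arm", "payload": {
  "steps": [
    [[0.003,0.0005,-0.0015,0,-1,0,1],[0.006,0.0005,-0.0029,0,-2,0,1],[0.006,0,-0.0029,0,-2,0,1],[0.006,0,-0.0029,0,-2,0,1],[0.006,0,-0.0029,0,-2,0,1],[0.006,0,-0.0029,0,-2,0,1],[0.006,0,-0.0029,0,-2,0,1],[0.006,0,-0.0029,0,-2,0,1],[0.006,0,-0.0029,0,-2,0,1],[0.006,0,-0.0029,0,-2,0,1],[0.003,0,-0.0015,0,-1,0,1],[0,0,0,0,0,0,1],[0,0,0,0,0,0,1]]
  ]
}}

```text
t: 25.43
ee_pos: [611.1, 242.4, 219.9]
orientation: [2.756, 0.287, -1.287]
ft_force: [-1.3, -1.8, 3.4]
width: 12.0
```

```bash
python3 -c "
from h import *
cap()"
```

```text
t 25.43 pos [611.1 242.4 219.9] xyaw 0.2076 z [-0.75  -0.157 -0.642] w 12.0 F [-1.3  -1.82  3.4 ] q [0.34 0.88 1.39 0.1  1.74 1.67]
grasp base -37.0 76.1 111.4 radius 87.0 cap angle~ 0.863 tilt deg 50.1
F base [-1.6 -1.5  3.4]
```

Call:
{"api": "jog_arm", "payload": {
  "steps": [
    [[0.003,0,-0.0015,0,-1,0,1],[0.006,0,-0.0029,0,-2,0,1],[0.006,0,-0.0029,0,-2,0,1],[0.006,0,-0.0029,0,-2,0,1],[0.003,0,-0.0015,0,-1,0,1],[0,0,0,0,0,0,1],[0,0,0,0,0,0,1],[0,0,0,0,0,0,1],[0,0,0,0,0,0,1],[0,0,0,0,0,0,1],[0,0,0,0,0,0,1]]
  ]
}}

```text
t: 26.35
ee_pos: [634.3, 247.2, 207.9]
orientation: [2.649, 0.276, -1.469]
ft_force: [-3.0, 0.1, 4.7]
width: 11.7
```

```bash
python3 -c "
from h import *
cap()
s=ctrl.get_image('side');t=ctrl.get_image('top')
cv2.imwrite('pics/s11.png',cv2.resize(s[150:270,150:310],None,fx=5,fy=5,interpolation=cv2.INTER_CUBIC)[:,:,::-1])
cv2.imwrite('pics/sf.png',s[:,:,::-1]);cv2.imwrite('pics/tf.png',t[:,:,::-1])
cap()"
```

```text
t 26.35 pos [634.3 247.2 207.9] xyaw 0.2077 z [-0.83  -0.174 -0.53 ] w 11.7 F [-3.02  0.14  4.7 ] q [0.33 0.95 1.3  0.11 1.9  1.68]
grasp base -27.1 76.1 118.4 radius 87.0 cap angle~ 1.003 tilt deg 58.0
F base [-2.9  0.8  4.7]
t 26.45 pos [634.4 247.2 207.9] xyaw 0.2078 z [-0.83  -0.174 -0.53 ] w 11.7 F [-2.25  0.57  5.85] q [0.33 0.95 1.3  0.11 1.9  1.67]
grasp base -27.1 76.1 118.4 radius 87.0 cap angle~ 1.003 tilt deg 58.0
F base [-2.1  1.   5.8]
```

View pics/s11.png

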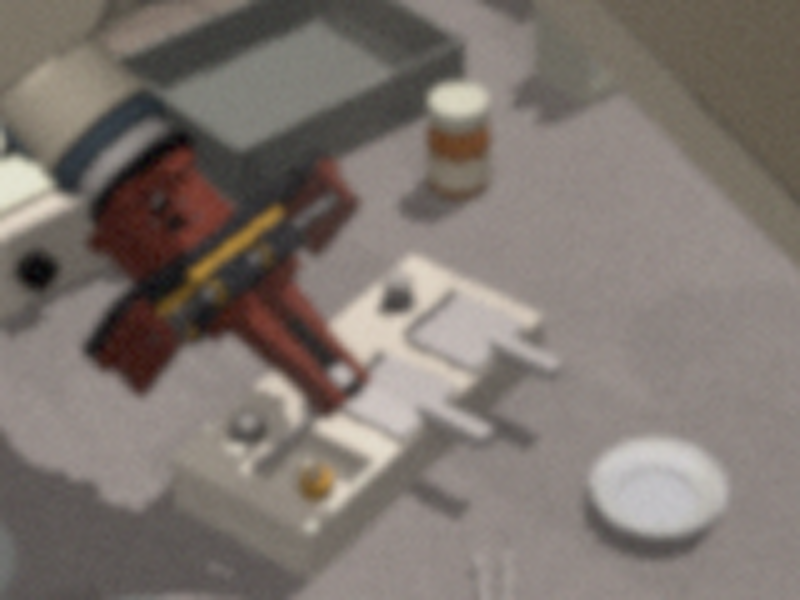

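View pics/tf.png

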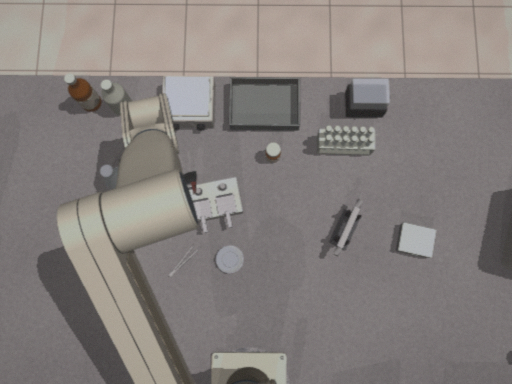

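View pics/sf.png

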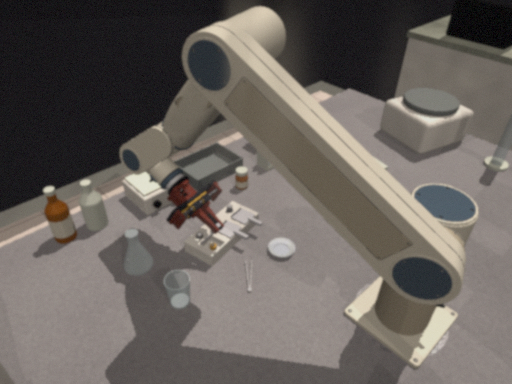

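The cap is open at about 1.0 rad and held still. The nut is exposed, the other two caps are shut, and the spanner is on the rest. I'll hand in now.

```bash
python3 -c "
from h import *
o,_=st(); print(np.abs(o['qvel']).max())
print(ctrl.close_job())"
```

```text
t 26.45 pos [634.4 247.2 207.9] xyaw 0.2078 z [-0.83  -0.174 -0.53 ] w 11.7 F [-2.25  0.57  5.85] q [0.33 0.95 1.3  0.11 1.9  1.67]
0.0029300454946563476
the job is handed in; nothing more can be done
None
```

I finished the task and handed it in at 26.5 s; no verdict came back. Cap 1, which belongs to the loose bolt, is still held open in the fingers.

- **Spanner:** It lies across both seats and has been let go. From the top picture its middle is 0.3 mm off along and 0.8 mm off across, and it is turned about 0.03 rad. The last pictures still show it there.
- **Bolts:** Bolts 3 and 2 are tight; they held 22 N and 20 N with the fingertips at 59.4 mm. Bolt 1 is loose: it sank with almost no force and stopped hard at 52.2 mm, about 8 mm down. It sat visibly lower in the picture afterwards.
- **Cap 1:** I gripped its tongue (11.7 mm between the fingers) and swung it along its arc. The tool pose puts it at about 1.00 rad (57°). In the last reading the arm was at rest (joint speeds under 0.003 rad/s) and about 6 N acted on the gripper.
- **Everything else:** Caps 2 and 3 look shut and every bystander I could see is in place. In the last pictures the arm partly hides the items behind it, and I checked the bystanders only by eye.

**Checks that disagreed:** The side camera's fit of the spanner's starting pose was off from the top camera's by about 0.15 rad, so I used the top view. When I closed on tongue 1 there was a sideways pull of about 9 N, which I removed with 1–2 mm corrections.

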